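Clamp the board through the jig guard and start the test

TASK

A green circuit board is loaded in one of the two bays of the test jig; the other bay has only a grey blank. With the fingertips, reach down through the loaded bay's window in the yellow guard and press its red clamp lever all the way down, without touching the guard and without moving the other lever; then press the blue start button on the console fully in and let it go. Pick nothing up, and leave the console and the things on the bench where they stand.

Things in the scene. Friction and masses are not known exactly. Their poses are not given: they have to be found in the camera images.
- jig: two-bay board test jig, fixed to the bench: grey base plate 200 x 300 x 20 mm (x, y, z), under a yellow guard. Origin at the centre of its underside on the bench; z up, y runs from the right bay to the left bay (bays at y = +68 and -68 mm), the levers' hinges are on the +x side
- guard: yellow sheet-metal and rod guard on the jig, fixed to it with the same origin and axes: 190 x 290 mm (x, y), top face 110 mm above the bench, sides closed by upright rods 35 mm apart, and the part of its top over the hinges by level rods 35 mm apart. Its only openings for a hand are the two windows in its top. It must not be touched
- window_left (a point): centre of the left-hand (+y side of the jig frame) guard window, level with the guard's top face. The window is a rectangular hole 70 mm along the jig's x and 80 mm along the jig's y in a 4 mm thick sheet; same axes as the jig
- window_right (a point): centre of the right-hand (-y side of the jig frame) guard window, level with the guard's top face. The window is a rectangular hole 70 mm along the jig's x and 80 mm along the jig's y in a 4 mm thick sheet; same axes as the jig
- pad_left (a point): centre of the top face of the red grip of the left-hand clamp lever; moves with the lever. The grip is 34 mm along the lever, 36 mm across and 12 mm thick; it lies centred under the middle of the left window, its top about 14 mm below the guard's top face when the lever is fully up and about 38 mm below when fully down
- pad_right (a point): centre of the top face of the red grip of the right-hand clamp lever; moves with the lever. The grip is 34 mm along the lever, 36 mm across and 12 mm thick; it lies centred under the middle of the right window, its top about 14 mm below the guard's top face when the lever is fully up and about 38 mm below when fully down
- lever_left (a joint): angle in rad of the left-hand clamp lever: 0 = fully up, 0.26 = fully down on its stop. Hinge along the jig's y, 90 mm on the +x side of the grip. The lever is stiff (about 6 N at the grip) and stays where it is left; starts between 0 and 0.05
- lever_right (a joint): angle in rad of the right-hand clamp lever: 0 = fully up, 0.26 = fully down on its stop. Hinge along the jig's y, 90 mm on the +x side of the grip. The lever is stiff (about 6 N at the grip) and stays where it is left; starts between 0 and 0.05
- board: green circuit board 100 x 70 x 2 mm with small chips, fixed in the nest of the loaded bay, 30 mm above the bench; origin at the centre of its underside, straight below that bay's window centre (same axes as the jig)
- blank: plain light grey plate 100 x 70 x 2 mm fixed in the nest of the other, unloaded bay; origin at the centre of its underside, straight below that bay's window centre
- console: loose white start console, a box 70 x 90 x 42 mm (x, y, z) of 0.5 to 1 kg with the blue button on its top; origin at the centre of its underside; it stands on the left or on the right of the jig
- start_top (a point): centre of the top of the blue start button, 32 mm across, on top of the console; pressed straight down; moves with the button
- start (a joint): travel of the start button in m: 0 = released, 0.006 = fully in; springs back; fully in takes about 5 N
- spool_mid (a point): centre of a solder spool standing upright, 52 mm across, 54 mm tall; leave alone
- flux_mid (a point): centre of a standing amber flux bottle, 44 mm across, 110 mm tall; leave alone
- driver_grip (a point): handle of an orange screwdriver, 170 mm long, lying flat on the bench to the far right of the jig; leave alone
There are look-alikes about, which are no part of the job. What is shaped like the console but brown or pink is not meant.

How it is judged:
By the outcome, as a careful person would: the job done as asked, in the order asked, and still so for the second after the job is handed in, with the robot touching nothing.
It also fails if it takes over 42 s, if anything falls off the work surface, if the arm or the gripper's body presses on something with over 40 N, if the wrist force passes 120 N, or if a joint passes its speed limit or range.

ROBOT

A 6-joint arm with a two-finger parallel gripper is mounted at the origin on the work surface. World frame = base frame: x ahead of the robot, y to its left, z up, the work surface at z = 0. Lengths are in mm, angles in rad, forces in N, time in s.
With the tool pointing down it reaches from about 275 to 1000 mm from the base axis. Payload 8.4 kg.
Tool frame: the origin (TCP) lies at the very end of the fingers, on their centre line; the grasp point (between the pads) lies 19 mm behind it; z points along the fingers, y is the direction in which the jaws open and shut (so a half turn about z gives the same grasp; the last joint's range is limited). The gripper opens to 85 mm and grips with 20 to 120 N. Pads are 22 mm wide; open, the fingers measure 114 mm over their backs; the gripper's body (76 mm by 85 mm) begins 54 mm behind the grasp point. The pads swing forward as they close: fully open they stand 13 mm farther back than shut.
Start: joints at [1.178, 0.353, 1.633, -0, 1.155, -0.002], TCP at [238.079, 577.881, 231.281] pointing down, gripper open.
Joint ranges: [-2.63, 2.63], [-0.92, 2.1], [0.06, 2.66], [-1.3, 4.44], [0, 2.69], [-3.02, 3.02]. Speed limits (rad/s): [2.22, 2.22, 2.79, 3.14, 3.14, 3.14].

INTERFACE

Orientations are given as [roll, pitch, yaw] about the fixed x, y, z axes, in that order (R = Rz(yaw) Ry(pitch) Rx(roll)).
In Python, from rig import r, vision gives the robot as it stands.
- The arm moves only by the tool move_arm, never from a script. Its argument "series" is text: rows parted by semicolons, each of 7 numbers parted by spaces: the closure, from -1 (fully open) to 1 (shut), then the shift along the tool's x, y, z in units of 40 mm (1.0 is 40 mm), then the turn, a rotation vector about the tool's x, y, z in degrees. In form: grip tx ty tz ax ay az; .... A call has 1 to 20 rows; each row shifts and turns the pose as measured when the row begins, along the tool's axes as they then stand; what a row does not reach is not made up. A row lasts 1/8 s, in which the tool goes at most 62.5 mm and 10.7 degrees, less where a joint would pass 70% of its speed; a pose out of reach is approached as far as the arm can. A call is refused whole if a number of a shift passes 1 or a number of a turn 10.7, either way. A call with a gripper value outside its range is refused whole. The fingers move at their own pace and stop on an object; "grip_force" is the grip in N (left out, the last holds). Time passes only in rows, so rows that do not move let the fingers close. It gives the time, the measured TCP pose, the force and the opening at its end, in the units of the state.
- r.sense(): the state, without advancing time (a new reading comes with each control period).
- vision.grab_frame(name): name is "side" or "top" or "wrist"; returns the picture (420x560x3 uint8, red, green, blue); there is no depth.
- vision.camera_params(name): a dict with "fx", "fy", "cx", "cy" (pixels), "k1" (the pictures are not rectified: a ray, as slopes to the right and down, at radius r is drawn at 1 + k1 r^2 times it, then the intrinsics apply), "position" and "rotation" of the camera in the world. Camera axes: x right, y up, looking along -z (the intrinsics and any distortion apply to the point x, -y, -z); pixel columns grow to the right and rows downward; lengths in mm; the calibration is good to about 2 mm. A picture is of the moment at which its call begins: read the wrist's pose just before it. camera_params takes no time and is no camera call; for the wrist camera it gives the pose at the moment of the call.
- r.sign_off(): hands the job in, once; it reports no verdict.
The state is a dict: "clock": time; "qpos": joint angles; "qvel": joint speeds; "joint_efforts": joint torques, N m; "eef_pos": TCP position; "tcp_rot": TCP orientation; "contact_force": force on the tool from outside, world axes, zero at the start; "wrist_torque": the same for the moment, N m; "opening": opening from 0.0 (shut) to 1.0 (fully open).
Only numpy, scipy, OpenCV 4.12 (cv2) and the standard library are available. Lean on these libraries where they do the work, as an engineer would, in place of code of your own. Each camera call takes 0.05 s, during which the arm holds its last target. There are 200 camera calls.

## Working session

There is one attempt and no reset: what is moved stays moved. The work goes in short steps, Python scripts to look and compute and a tool call to move; the robot and the scene stay as the last step left them, time stands still between calls to the robot, and variables do not carry over. Pictures are saved under pics/ and viewed, about 8 in all and at most 12, crops included, and the job is handed in when it is done.

Besides the shell and the picture viewer there is one more tool, called after "Emit:" in YAML: its name, and indented under it one key for each argument. move_arm: Moves the arm, as the interface text tells. Its arguments: {"type":"object","properties":{"series":{"type":"string"},"grip_force":{"type":"number"}},"required":["series"]}

```bash
ls; mkdir -p pics; python3 - <<'E'
from rig import r, vision
import cv2,numpy as np
for n in("top","side"):
    cv2.imwrite(f"pics/{n}0.png",vision.grab_frame(n)[:,:,::-1])
    p=vision.camera_params(n);print(n,{k:np.round(v,3).tolist() for k,v in p.items()})
print(r.sense())
E
```

```text
pics
top {'fx': 525.573, 'fy': 525.573, 'cx': 281.594, 'cy': 204.411, 'k1': -0.048, 'position': [283.719, 26.4, 1344.223], 'rotation': [0.229, 0.003, -1.634]}
side {'fx': 390.532, 'fy': 390.532, 'cx': 278.798, 'cy': 215.816, 'k1': -0.042, 'position': [485.646, 633.596, 782.556], 'rotation': [0.732, -0.005, -3.006]}
{'clock': 0.1, 'qpos': array([ 1.17761046e+00,  3.53602235e-01,  1.63403808e+00,  1.02091431e-05,
        1.15524247e+00, -2.40672462e-03]), 'qvel': array([ 0.00019641,  0.00044396, -0.0039731 , -0.0009652 , -0.00088213,
       -0.00010734]), 'joint_efforts': array([ 3.12409858e-03, -6.06359267e+01, -3.42824650e+01,  2.73165188e-04,
        3.98748482e-03,  9.09454911e-06]), 'eef_pos': array([237.90405498, 577.4847796 , 230.63147117]), 'tcp_rot': array([-3.14030255e+00, -1.24399009e-05,  2.75080938e+00]), 'contact_force': array([-0.08691947, -0.12158143, -0.01789063]), 'wrist_torque': array([0.02974333, 0.00209489, 0.00838313]), 'opening': 1.0006070369819418}
```

View pics/top0.png

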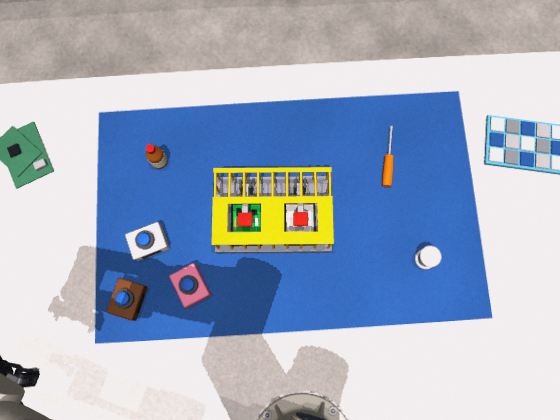

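View pics/side0.png

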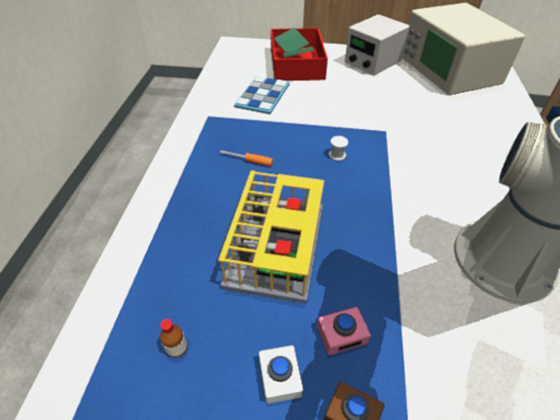

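The top view shows green in the left bay, at (245,218), and grey in the right bay, at (301,218). Three console shapes are in view: white (146,240), pink (190,285) and brown (125,298). The white one is the one meant. Next I measure and take a confirming crop.

```bash
cat > h.py <<'E'
from rig import r, vision
import cv2,numpy as np
from scipy.spatial.transform import Rotation as R
def ray(p,uv):
    K=np.array([[p['fx'],0,p['cx']],[0,p['fy'],p['cy']],[0,0,1.]])
    s=cv2.undistortPoints(np.array(uv,float).reshape(-1,1,2),K,np.array([p['k1'],0,0,0.]))[:,0]
    d=np.c_[s[:,0],-s[:,1],-np.ones(len(s))]
    return np.array(p['position']),R.from_euler('xyz',p['rotation']).apply(d)
def onz(p,uv,z):
    o,d=ray(p,uv); return o+d*((z-o[2])/d[:,2])[:,None]
def tri(rays):
    A=0;b=0
    for o,d in rays:
        d=d[0]/np.linalg.norm(d[0]);P=np.eye(3)-np.outer(d,d);A=A+P;b=b+P@o
    x=np.linalg.solve(A,b)
    return x,[np.linalg.norm((np.eye(3)-np.outer(d[0],d[0])/(d[0]@d[0]))@(x-o)) for o,d in rays]
def blobs(m,amin=30):
    n,l,s,c=cv2.connectedComponentsWithStats(m.astype(np.uint8))
    return [(i,s[i].tolist(),c[i]) for i in range(1,n) if s[i][4]>amin],l
E
python3 - <<'E'
from h import *
out={}
for n in("top","side"):
    im=cv2.imread(f"pics/{n}0.png");p=vision.camera_params(n)
    H,S,V=cv2.split(cv2.cvtColor(im,cv2.COLOR_BGR2HSV).astype(int))
    print(n)
    yel=((H>22)&(H<35)&(S>150)&(V>90))
    cs,h=cv2.findContours(yel.astype(np.uint8),cv2.RETR_CCOMP,cv2.CHAIN_APPROX_NONE)
    for c,hh in zip(cs,h[0]):
        if hh[3]>=0 and cv2.contourArea(c)>450:
            w=onz(p,c.reshape(-1,2),110)[:,:2].astype(np.float32)
            print(' hole px',cv2.boundingRect(c),'rect',cv2.minAreaRect(w))
        elif hh[3]<0 and cv2.contourArea(c)>1000:
            w=onz(p,c.reshape(-1,2),110)[:,:2].astype(np.float32); print(' outer',cv2.minAreaRect(w))
    red=((H<6)|(H>174))&(S>190)&(V>120)
    for i,s,c in blobs(red)[0]: print(' red',s,c,onz(p,[c],96)[0].round(1))
    blue=(H>100)&(H<125)&(S>150)&(V>130)
    # white console: mask, then hole inside it
    wh=(S<50)&(V>150); bl,l=blobs(wh,300)
    for i,s,c in bl:
        if s[2]<90 and s[3]<90:
            cc,_=cv2.findContours((l==i).astype(np.uint8),cv2.RETR_CCOMP,cv2.CHAIN_APPROX_NONE)
            print(' white',s,c.round(1),onz(p,[c],42)[0].round(1),[(cv2.contourArea(q),np.round(cv2.fitEllipse(q)[0],1).tolist(),np.round(cv2.fitEllipse(q)[1],1).tolist()) for q in cc if len(q)>15], cv2.minAreaRect(onz(p,cc[-1].reshape(-1,2),42)[:,:2].astype(np.float32)))
a=cv2.imread("pics/top0.png");b=cv2.imread("pics/side0.png")
A=cv2.resize(a[160:320,90:340],(750,480),interpolation=cv2.INTER_CUBIC)
cv2.imwrite("pics/crop1.png",A)
E
```

```text
top
 outer ((569.9175415039062, 34.422882080078125), (288.9176940917969, 192.71554565429688), 86.9507827758789)
 hole px (227, 203, 35, 30) rect ((545.3636474609375, 103.6534652709961), (82.66956329345703, 71.05424499511719), 86.38880920410156)
 hole px (283, 202, 36, 31) rect ((537.97802734375, -32.01865768432617), (84.08817291259766, 73.48294067382812), 86.3598861694336)
 red [146, 145, 9, 8, 53] [149.86792453 148.37735849] [740.1 332.4  96. ]
 red [238, 213, 14, 13, 182] [244.5 219. ] [544.3 103.2  96. ]
 red [294, 212, 14, 14, 175] [300.34285714 218.60571429] [536.7 -31.9  96. ]
 white [286, 204, 28, 27, 404] [299.1 215.1] [557.  -31.9  42. ] [(327.5, [299.1, 217.2], [28.2, 28.6])] ((571.2635498046875, -46.56737518310547), (16.77187156677246, 8.804983139038086), 48.59307098388672)
 white [125, 222, 42, 38, 690] [145.8 240.5] [516.1 357.1  42. ] [(918.0, [145.5, 240.2], [30.3, 41.9]), (312.0, [144.5, 239.4], [19.7, 20.3])] ((518.98193359375, 360.45782470703125), (51.75152587890625, 48.914344787597656), 43.10796356201172)
 white [415, 246, 26, 23, 425] [428.3 256.9] [ 429.9 -346.3 
[... 636 characters left out ...]
.5   96. ]
 red [286, 198, 14, 12, 119] [292.99159664 203.60504202] [536.5 -22.6  96. ]
 red [274, 240, 17, 15, 186] [282.83870968 247.16129032] [544.  112.7  96. ]
 red [162, 320, 10, 11, 87] [166.40229885 324.97701149] [738.9 327.3  96. ]
 white [349, 14, 60, 27, 867] [379.4  26.8] [  268.7 -1257.8    42. ] [(806.0, [379.3, 26.9], [21.8, 50.8])] ((268.6361999511719, -1264.942138671875), (242.89352416992188, 192.45114135742188), 52.042694091796875)
 white [259, 345, 44, 54, 1263] [280.2 372.7] [515.4 366.8  42. ] [(1694.0, [280.1, 371.6], [41.8, 55.8]), (547.5, [279.7, 368.6], [26.0, 26.9])] ((517.309814453125, 358.9115905761719), (51.387325286865234, 49.725982666015625), 53.79691696166992)
```

View pics/crop1.png

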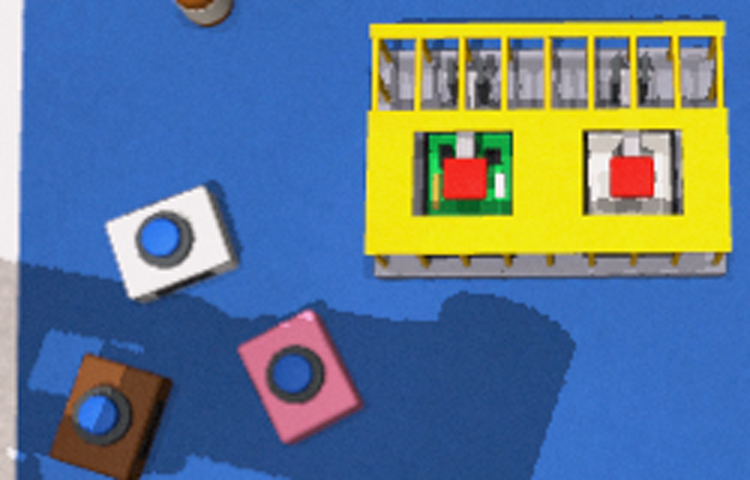

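The crop confirms it: the green board is in the left bay (crop px 465,178), and the white console's blue button is at crop px (161,238), which is full-frame (144,240).

```bash
python3 - <<'E'
from h import *
D={}
for n,win in(("top",(125,222,45,40)),("side",(255,343,50,58))):
    im=cv2.imread(f"pics/{n}0.png");p=vision.camera_params(n)
    H,S,V=cv2.split(cv2.cvtColor(im,cv2.COLOR_BGR2HSV).astype(int))
    m=(H>95)&(H<125)&(S>140)&(V>100); k=np.zeros_like(m);x,y,w,h=win;k[y:y+h,x:x+w]=1
    bl=[b for b in blobs(m&k)[0]]; print(n,[(b[1],b[2].round(1)) for b in bl])
    bl=[b for b in bl if b[1][0]>x+1 and b[1][1]>y+1]
    D[n]=(p,max(bl,key=lambda b:b[1][4])[2])
print("button",tri([ray(p,[c]) for p,c in D.values()]))
for a,b in(((244.5,219),(282.84,247.16)),((300.34,218.6),(293,203.6))):
    print("pad",tri([ray(D["top"][0],[a]),ray(D["side"][0],[b])]))
for a,b in(((244,217.5),(282.5,241.5)),): print("win",tri([ray(D["top"][0],[a]),ray(D["side"][0],[b])]))
E
```

```text
top [([125, 222, 29, 12, 174], array([134.5, 225.4])), ([159, 222, 11, 24, 116], array([166.3, 229.5])), ([137, 233, 13, 13, 130], array([143.2, 238.8])), ([125, 238, 45, 24, 320], array([147.7, 255.9]))]
side [([255, 343, 50, 58, 789], array([277. , 365.7])), ([272, 358, 17, 18, 242], array([279.9, 366. ]))]
button (array([517.61582636, 359.89602048,  57.30650383]), [np.float64(0.5616038368814127), np.float64(0.5616038368814047)])
pad (array([545.76391058, 104.02275942,  84.94042119]), [np.float64(0.8287801829648865), np.float64(0.8287801829646833)])
pad (array([537.96989699, -32.27475874,  86.1092193 ]), [np.float64(0.7284645405037388), np.float64(0.7284645405037385)])
win (array([546.13374153, 103.74453716, 104.62132485]), [np.float64(0.1176771395497581), np.float64(0.11767713954995992)])
```

Emit:
move_arm:
  series: "1 -0.967 -0.668 0 0 0 0; 1 -0.967 -0.668 0 0 0 0; 1 -0.967 -0.668 0 0 0 0; 1 -0.967 -0.668 0 0 0 0; 1 -0.967 -0.668 0 0 0 0; 1 -0.967 -0.668 0 0 0 0; 1 -0.967 -0.668 0 0 0 0; 1 -0.967 -0.668 0 0 0 0; 1 -0.967 -0.668 0 0 0 0; 1 -0.967 -0.668 0 0 0 0; 1 -0.967 -0.668 0 0 0 0; 1 -0.967 -0.668 0 0 0 0; 1 0 0 0 0 0 -9.5; 1 0 0 0 0 0 -9.5; 1 0 0 0 0 0 0"
  grip_force: 60

```text
clock: 1.98
eef_pos: [552.7, 87.3, 226.8]
tcp_rot: [-3.137, -0.005, 3.091]
contact_force: [0.4, 0.7, -0.5]
opening: 0.003
```

Emit:
move_arm:
  series: "1 0.22 0.41 0 0 0 0; 1 0 0 1 0 0 0; 1 0 0 0.8 0 0 0; 1 0 0 0 0 0 0"

```text
clock: 2.48
eef_pos: [542.7, 107.8, 153.7]
tcp_rot: [-3.138, -0.004, 3.079]
contact_force: [-0.2, 0.3, -0.3]
opening: -0.003
```

```bash
python3 - <<'E'
from h import *
s=r.sense();print(s['clock'],s['eef_pos'],s['tcp_rot'])
p=vision.camera_params("wrist");f=vision.grab_frame("wrist")[:,:,::-1];cv2.imwrite("pics/w1.png",f);print(p)
H,S,V=cv2.split(cv2.cvtColor(f,cv2.COLOR_BGR2HSV).astype(int))
yel=((H>22)&(H<35)&(S>150)&(V>80)).astype(np.uint8)
cs,h=cv2.findContours(yel,cv2.RETR_CCOMP,cv2.CHAIN_APPROX_NONE)
for c in cs:
    if cv2.contourArea(c)>2000: print(cv2.boundingRect(c),cv2.minAreaRect(onz(p,c.reshape(-1,2),110)[:,:2].astype(np.float32)))
E
```

```text
2.475 [542.68797285 107.84986693 153.74327641] [-3.13830808 -0.00440594  3.07933917]
{'fx': 299.2404772982115, 'fy': 299.2404772982115, 'cx': 280.1604811026487, 'cy': 214.83235365306214, 'k1': -0.022751304799677827, 'position': array([458.70824916, 112.61599033, 296.30282411]), 'rotation': array([-0.32838175,  0.00395529,  1.50723955])}
(0, 210, 112, 174) ((584.0111083984375, -68.45526123046875), (81.01950073242188, 151.83740234375), 84.70438385009766)
(9, 308, 58, 65) ((615.5263061523438, -89.25215911865234), (31.77336311340332, 62.9787483215332), 86.4839859008789)
(214, 147, 187, 174) ((543.0384521484375, 123.28582000732422), (114.58280944824219, 127.28743743896484), 86.74317169189453)
```

View pics/w1.png

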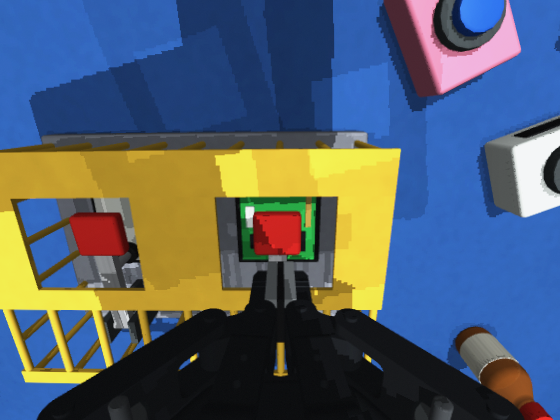

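The wrist view shows the shut fingertips at (280,265), over the left window's red grip at (278,232). The wide linkage starts further up, at (205,315) and (350,315). I check how high the linkage sits and refine the window centre.

```bash
python3 - <<'E'
from h import *
p=vision.camera_params("wrist");t=r.sense()['eef_pos']
c=onz(p,[(216,197),(337,197),(221,289),(334,289)],110);print("win corners",c.round(1).tolist(),c.mean(0))
o,d=ray(p,[(280,262),(267,262),(295,262),(255,275),(306,275),(250,300),(312,300),(205,312),(350,312),(180,330),(375,330)])
for X in(t[0]-11,t[0]):
    q=o+d*((X-o[0])/d[:,0])[:,None]-t; print(q[:,1:].round(0).tolist())
print("pad",onz(p,[(278,229)],94))
E
```

```text
win corners [[508.7, 67.1, 110.0], [513.6, 145.6, 110.0], [577.7, 61.5, 110.0], [582.7, 143.3, 110.0]] [545.70395595 104.3690376  110.        ]
[[-1.0, 4.0], [-7.0, 3.0], [7.0, 5.0], [-13.0, 15.0], [12.0, 18.0], [-13.0, 36.0], [13.0, 38.0], [-30.0, 42.0], [26.0, 47.0], [-37.0, 52.0], [33.0, 58.0]]
[[-1.0, -17.0], [-9.0, -18.0], [8.0, -16.0], [-15.0, -4.0], [13.0, -1.0], [-16.0, 20.0], [14.0, 22.0], [-36.0, 27.0], [30.0, 33.0], [-44.0, 39.0], [37.0, 45.0]]
pad [[539.85751872 105.2951103   94.        ]]
```

The refined window centre is (545.5,104.3). At full depth the linkage (half-width about 37) stays within ±40 and at or above the guard top, so I centre in y and go down.

Emit:
move_arm:
  series: "1 -0.05 -0.09 0 0 0 0; 1 0 0 0.5 0 0 0; 1 0 0 0.5 0 0 0; 1 0 0 0 0 0 0"

```text
clock: 3.02
eef_pos: [549.4, 105.1, 120.5]
tcp_rot: [-3.141, 0.007, 3.077]
contact_force: [0.4, -0.8, -0.5]
opening: 0.001
```

Emit:
move_arm:
  series: "1 0.11 -0.03 0 0 -0.4 0; 1 0 0 0.15 0 0 0; 1 0 0 0 0 0 0"

```text
clock: 3.4
eef_pos: [546.4, 104.4, 117.2]
tcp_rot: [3.141, 0.018, 3.077]
contact_force: [0.3, 0.8, -0.7]
opening: 0.0
```

Emit:
move_arm:
  series: "1 0.04 0 0.2 0 1 0; 1 0 0 0.2 0 0 0; 1 0 0 0.1 0 0 0"

```text
clock: 3.78
eef_pos: [545.3, 104.5, 96.3]
tcp_rot: [3.141, 0.0, 3.077]
contact_force: [-0.3, 0.7, -0.1]
opening: -0.003
```

Emit:
move_arm:
  series: "1 0 0 0.1 0 0 0; 1 0 0 0.1 0 0 0; 1 0 0 0.1 0 0 0"

```text
clock: 4.15
eef_pos: [544.4, 104.6, 83.5]
tcp_rot: [3.141, -0.002, 3.076]
contact_force: [-2.1, -0.3, 5.5]
opening: -0.002
```

Emit:
move_arm:
  series: "1 0 0 0.1 0 0 0; 1 0 0 0.1 0 0 0; 1 0 0 0.1 0 0 0"

```text
clock: 4.53
eef_pos: [544.5, 104.6, 72.3]
tcp_rot: [3.141, -0.001, 3.077]
contact_force: [-8.7, -1.2, 36.0]
opening: -0.0
```

Force jumped to 36 N at z = 72.3, and 110−38 = 72, so the lever is on its stop. I lift straight out and check.

Emit:
move_arm:
  series: "1 0 0 -0.3 0 0 0; 1 0 0 -0.5 0 0 0; 1 0 0 -0.8 0 0 0; 1 0 0 -1 0 0 0; 1 0 0 -0.5 0 0 0; 1 0 0 0 0 0 0"

```text
clock: 5.28
eef_pos: [544.9, 104.6, 200.5]
tcp_rot: [3.141, -0.0, 3.077]
contact_force: [-0.2, 0.6, 0.3]
opening: -0.002
```

```bash
python3 - <<'E'
from h import *
s=r.sense();print(s['clock'],s['eef_pos'],s['contact_force'])
f=vision.grab_frame("side")[:,:,::-1]
a=cv2.imread("pics/side0.png")
cv2.imwrite("pics/s1.png",cv2.resize(np.hstack([a[160:310,215:335],f[160:310,215:335]]),(800,500),interpolation=cv2.INTER_CUBIC))
for im in(a,f):
    H,S,V=cv2.split(cv2.cvtColor(im,cv2.COLOR_BGR2HSV).astype(int))
    print([(b[1],b[2].round(1)) for b in blobs(((H<6)|(H>174))&(S>190)&(V>80))[0]])
E
```

```text
5.275 [544.88546218 104.58258276 200.4993509 ] [-0.15001571  0.59674751  0.33613176]
[([272, 28, 55, 52, 1733], array([299.3,  59. ])), ([286, 198, 14, 12, 119], array([293. , 203.6])), ([274, 240, 17, 15, 189], array([282.8, 247.3])), ([162, 320, 11, 13, 108], array([166.9, 325.9]))]
[([290, 198, 10, 12, 85], array([294.5, 203.8])), ([276, 245, 15, 11, 120], array([283.2, 250.2])), ([161, 320, 12, 13, 109], array([166.7, 325.8]))]
```

View pics/s1.png

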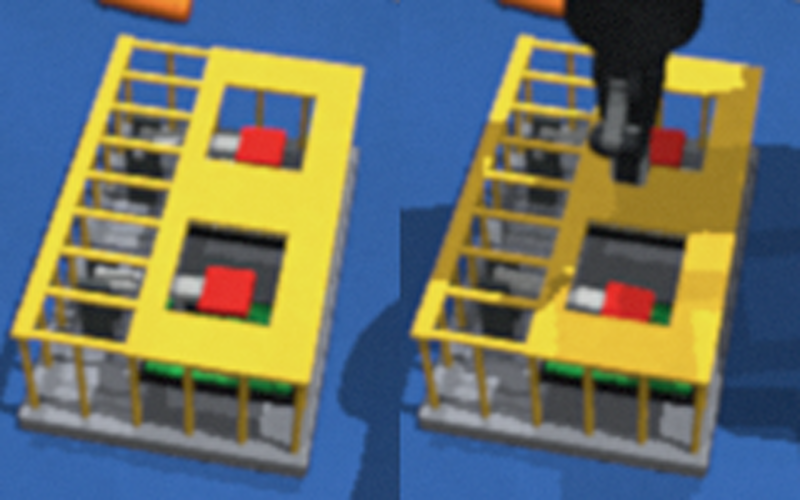

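The left grip has dropped (side view 247→250 px, now lower in its window) and the right one is unchanged. Next is the button.

Emit:
move_arm:
  series: "1 0.155 0.9 0 0 0 0; 1 0.155 0.9 0 0 0 0; 1 0.155 0.9 0 0 0 0; 1 0.155 0.9 0 0 0 0; 1 0.155 0.9 0 0 0 0; 1 0.155 0.9 0 0 0 0; 1 0.155 0.9 0 0 0 0; 1 0 0 0 0 0 0"

```text
clock: 6.32
eef_pos: [511.9, 363.6, 186.4]
tcp_rot: [-3.134, -0.015, 3.075]
contact_force: [-0.3, -0.1, -0.6]
opening: -0.003
```

Emit:
move_arm:
  series: "1 -0.15 -0.08 0 -0.4 -0.85 0; 1 0 0 0.8 0 0 0; 1 0 0 0.8 0 0 0; 1 0 0 0.4 0 0 0; 1 0 0 0 0 0 0"

```text
clock: 6.95
eef_pos: [518.7, 353.9, 102.2]
tcp_rot: [-3.139, 0.001, 3.072]
contact_force: [0.3, -0.3, 0.3]
opening: -0.0
```

```bash
python3 - <<'E'
from h import *
s=r.sense();print(s['clock'],s['eef_pos'],s['tcp_rot'])
p=vision.camera_params("wrist");f=vision.grab_frame("wrist")[:,:,::-1];cv2.imwrite("pics/w2.png",f)
g=vision.grab_frame("side")[:,:,::-1];cv2.imwrite("pics/s2.png",np.vstack([cv2.resize(f,(400,300)),cv2.resize(g[300:420,200:360],(400,300))]))
H,S,V=cv2.split(cv2.cvtColor(f,cv2.COLOR_BGR2HSV).astype(int))
for b in blobs((H>95)&(H<125)&(S>140)&(V>60),300)[0]: print(b[1],b[2].round(0),onz(p,[b[2]],58).round(1))
E
```

```text
6.95 [518.74112798 353.87200464 102.17927074] [-3.13856348e+00  9.28394774e-04  3.07209790e+00]
[0, 0, 473, 357, 91857] [253. 164.] [[463.7 339.4  58. ]]
[348, 0, 50, 17, 586] [372.   6.] [[383.8 411.7  58. ]]
[57, 27, 63, 62, 2959] [87. 57.] [[396.7 251.6  58. ]]
[267, 215, 47, 47, 1741] [290. 239.] [[515.9 359.4  58. ]]
[274, 343, 14, 33, 355] [280. 360.] [[621.1 345.4  58. ]]
[21, 381, 43, 39, 868] [ 38. 397.] [[650.7 133.   58. ]]
```

View pics/s2.png

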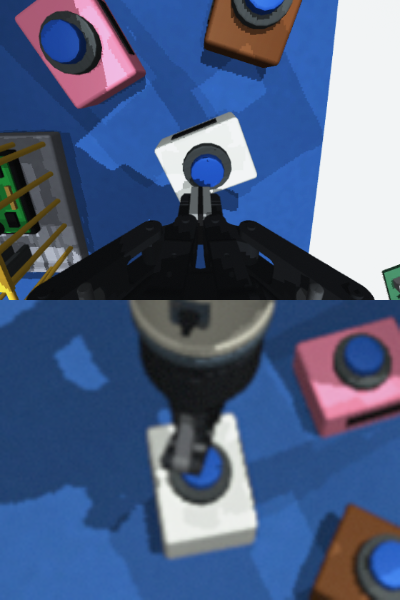

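The wrist view shows the white console's button at (290,239) in full-frame pixels, which gives (516,359). That agrees with the two-view point. Centre and approach.

Emit:
move_arm:
  series: "1 0.05 0.14 0 0 0 0; 1 0 0 0.4 0 0 0; 1 0 0 0.25 0 0 0; 1 0 0 0 0 0 0"

```text
clock: 7.55
eef_pos: [519.2, 362.0, 78.4]
tcp_rot: [3.14, 0.006, 3.073]
contact_force: [-0.6, -0.3, -0.1]
opening: -0.003
```

Emit:
move_arm:
  series: "1 0.05 -0.05 0.1 0 0.3 0; 1 0 0 0.15 0 0 0; 1 0 0 0.1 0 0 0; 1 0 0 0 0 0 0"

```text
clock: 8.05
eef_pos: [517.1, 360.0, 63.6]
tcp_rot: [3.14, 0.001, 3.073]
contact_force: [-0.6, -0.6, 1.5]
opening: -0.003
```

Emit:
move_arm:
  series: "1 0 0 0.1 0 0 0; 1 0 0 0.07 0 0 0"

```text
clock: 8.3
eef_pos: [517.4, 360.3, 57.7]
tcp_rot: [3.14, 0.001, 3.073]
contact_force: [-8.0, -5.3, 28.7]
opening: 0.002
```

Emit:
move_arm:
  series: "1 0 0 0.03 0 0 0"

```text
clock: 8.43
eef_pos: [517.4, 360.3, 57.8]
tcp_rot: [3.14, 0.001, 3.073]
contact_force: [-5.5, -4.4, 20.7]
opening: 0.002
```

It stands firm at z = 57.8 with 20–29 N, well over the 5 N needed, and 6 mm below first contact. Let go and check.

Emit:
move_arm:
  series: "1 0 0 -0.2 0 0 0; 1 0 0 -0.5 0 0 0; 1 0 0 -1 0 0 0; 1 0 0 -1 0 0 0; 1 0 0 -0.5 0 0 0; 1 0 -0.5 0 0 0 0; 1 0 -1 0 0 0 0; 1 0 -1 0 0 0 0; 1 0 0 0 0 0 0"

```text
clock: 9.55
eef_pos: [508.5, 254.1, 191.1]
tcp_rot: [3.141, 0.001, 3.074]
contact_force: [-0.5, 1.0, 0.1]
opening: -0.001
```

```bash
python3 - <<'E'
from h import *
s=r.sense();print(s['clock'],s['eef_pos'],s['contact_force'])
for n in("side","top"):
    f=vision.grab_frame(n)[:,:,::-1];cv2.imwrite(f"pics/{n}9.png",f)
    for im in(cv2.imread(f"pics/{n}0.png"),f):
        H,S,V=cv2.split(cv2.cvtColor(im,cv2.COLOR_BGR2HSV).astype(int))
        print(n,'white',[(b[1],b[2].round(1)) for b in blobs((S<60)&(V>110),300)[0] if 30<b[1][2]<60 and 30<b[1][3]<60],
         'red',[(b[1],b[2].round(1)) for b in blobs(((H<6)|(H>174))&(S>190)&(V>80))[0]])
E
```

```text
9.55 [508.51076876 254.0874506  191.12661744] [-0.54486564  1.04960909  0.0672013 ]
side white [([259, 345, 44, 58, 1512], array([280.2, 375.1]))] red [([272, 28, 55, 52, 1733], array([299.3,  59. ])), ([286, 198, 14, 12, 119], array([293. , 203.6])), ([274, 240, 17, 15, 189], array([282.8, 247.3])), ([162, 320, 11, 13, 108], array([166.9, 325.9]))]
side white [([259, 345, 44, 58, 1515], array([280.3, 375.2]))] red [([272, 30, 15, 23, 137], array([275.5,  39.4])), ([276, 246, 6, 9, 35], array([278.9, 250.8])), ([161, 320, 12, 13, 110], array([166.8, 325.9]))]
top white [([125, 222, 43, 38, 759], array([146.1, 240.8]))] red [([146, 145, 9, 9, 62], array([150.3, 148.8])), ([238, 213, 15, 13, 183], array([244.5, 219. ])), ([294, 212, 14, 14, 175], array([300.3, 218.6]))]
top white [] red [([294, 212, 14, 14, 173], array([300.4, 218.7])), ([238, 214, 14, 14, 177], array([244.8, 220.5]))]
```

View pics/side9.png

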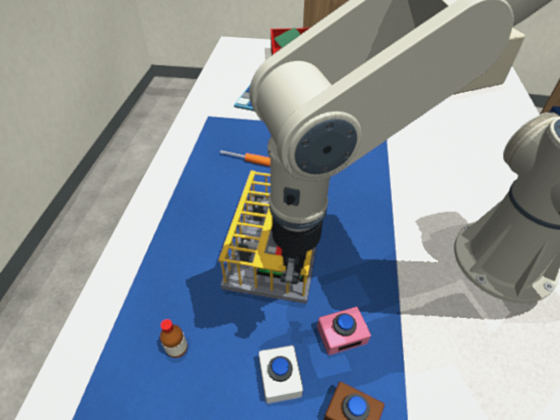

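```bash
python3 -c "
from rig import r
print(r.sign_off())"
```

```text
the job is handed in; nothing more can be done
None
```

I pressed the left (loaded) bay's red lever down to its stop through its window, then pressed the white console's blue button fully in and let it go. I handed the job in at about 9.7 s.

**Lever:** The force rose to 36 N at z = 72.3 mm, where the stop was expected (38 mm below the guard top, so 72 mm). The left grip sits lower in the later pictures, but the window edge partly hid it, so I did not measure its final height from the images. The right grip has not moved.

**Guard:** The force readings showed no contact except on the lever and the button. I read them only at the end of each move.

**Button:** It stopped firmly at z = 57.8 mm with 20–29 N, about 6 mm below first contact. First contact came near 64 mm, while the camera estimate of the button top was about 57 mm. I trusted the force reading over the camera.

**Last check:** The console is unmoved in the side view, to within about 0.1 px; the arm hid it from the top camera. The flux bottle is also unmoved, and the arm is clear of everything at about 191 mm height.

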